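# Light up the measuring cylinders from short to tall

### The job

Switch on the three light stands one after another in order of their measuring cylinders: first the one under the shortest cylinder, then the middle one, then the tallest. Press each stand's round black switch lightly down with the fingertips until it is in well past halfway, where it stays. Do not pick up or shift the cylinders or anything else on the table, and leave the switches with the hand clear.

Things in the scene. Friction and masses are not known exactly. Their poses are not given: they have to be found in the camera images.
- stand_short: Light stand carrying the short cylinder: a flat grey slab 200 x 75 mm, top 30 mm above the table, fixed. Origin: centre of its underside. Its x axis runs along its length: switch at x = -60 mm (the end towards the robot), cylinder at x = +60 mm. Shifted and yawed (up to 0.25 rad) each time; which of the three places it has also changes.
- cap_short (a point): Centre of the top face of the round black push switch (flat cap, 36 mm diameter) on the stand with the short cylinder. The cap stands 26 mm out of the stand's top when out (56 mm above the table) and this point moves down with it. Latched fully in and let go, it is 14 mm out.
- switch_short (a joint): Travel of that switch's latch in m, growing downward: 0 out (it starts 0 to 0.002), 0.012 fully in; on beyond 0.006. It resists with about 3 N and stays where it is left. The cap rides on the latch on a spring of 2 N per mm: while pressed it sits about 1.5 mm lower than the latch, and once the latch is fully in it yields 1 mm per 2 N more, up to 25 N.
- cylinder_short: The short measuring cylinder, empty clear plastic, loose, 95 mm high, 40 mm tube (46 mm at the rim) on a 64 mm round white foot, standing on its stand. Origin: centre of its underside, 30 mm above the table; z axis up.
- seat_short (a point): Centre of the white disc on top of the stand where the short cylinder stands, 120 mm from the switch's centre.
- stand_middle: Light stand carrying the middle cylinder: a flat grey slab 200 x 75 mm, top 30 mm above the table, fixed. Origin: centre of its underside. Its x axis runs along its length: switch at x = -60 mm (the end towards the robot), cylinder at x = +60 mm. Shifted and yawed (up to 0.25 rad) each time; which of the three places it has also changes.
- cap_middle (a point): Centre of the top face of the round black push switch (flat cap, 36 mm diameter) on the stand with the middle cylinder. The cap stands 26 mm out of the stand's top when out (56 mm above the table) and this point moves down with it. Latched fully in and let go, it is 14 mm out.
- switch_middle (a joint): Travel of that switch's latch in m, growing downward: 0 out (it starts 0 to 0.002), 0.012 fully in; on beyond 0.006. It resists with about 3 N and stays where it is left. The cap rides on the latch on a spring of 2 N per mm: while pressed it sits about 1.5 mm lower than the latch, and once the latch is fully in it yields 1 mm per 2 N more, up to 25 N.
- cylinder_middle: The middle measuring cylinder, empty clear plastic, loose, 135 mm high, 40 mm tube (46 mm at the rim) on a 64 mm round white foot, standing on its stand. Origin: centre of its underside, 30 mm above the table; z axis up.
- seat_middle (a point): Centre of the white disc on top of the stand where the middle cylinder stands, 120 mm from the switch's centre.
- stand_tall: Light stand carrying the tall cylinder: a flat grey slab 200 x 75 mm, top 30 mm above the table, fixed. Origin: centre of its underside. Its x axis runs along its length: switch at x = -60 mm (the end towards the robot), cylinder at x = +60 mm. Shifted and yawed (up to 0.25 rad) each time; which of the three places it has also changes.
- cap_tall (a point): Centre of the top face of the round black push switch (flat cap, 36 mm diameter) on the stand with the tall cylinder. The cap stands 26 mm out of the stand's top when out (56 mm above the table) and this point moves down with it. Latched fully in and let go, it is 14 mm out.
- switch_tall (a joint): Travel of that switch's latch in m, growing downward: 0 out (it starts 0 to 0.002), 0.012 fully in; on beyond 0.006. It resists with about 3 N and stays where it is left. The cap rides on the latch on a spring of 2 N per mm: while pressed it sits about 1.5 mm lower than the latch, and once the latch is fully in it yields 1 mm per 2 N more, up to 25 N.
- cylinder_tall: The tall measuring cylinder, empty clear plastic, loose, 180 mm high, 40 mm tube (46 mm at the rim) on a 64 mm round white foot, standing on its stand. Origin: centre of its underside, 30 mm above the table; z axis up.
- seat_tall (a point): Centre of the white disc on top of the stand where the tall cylinder stands, 120 mm from the switch's centre.
- jar: Small clear screw jar, 34 mm across, 50 mm high, standing between two stands. A bystander, loose. Origin: centre of its underside.
- stopper: Black rubber stopper, 34 mm across, 28 mm high, standing between two stands. A bystander, loose. Origin: centre of its underside.
- beaker: Clear plastic beaker, 70 mm across, 85 mm high, beyond the stands. A bystander, loose. Origin: centre of its underside.
- torch: Black hand torch lying down, 125 mm long, 36 mm high, beyond the stands. A bystander, loose. Origin: underside, under its middle.
- cup: White plastic cup, 68 mm across, 70 mm high, to the right of the stands. A bystander, loose. Origin: centre of its underside.
- bottle: White plastic bottle, 52 mm across, 120 mm high, to the left of the stands. A bystander, loose. Origin: centre of its underside.
- weight: Brass weight with a knob, 32 mm across, 42 mm high, beyond the stands. A bystander, loose. Origin: centre of its underside.

How it is judged:
By the outcome, as a careful person would: the job done as asked, in the order asked, and still so for the second after the job is handed in, with the robot touching nothing.
It also fails if it takes over 58 s, if anything falls off the work surface, if the arm or the gripper's body presses on something with over 40 N, if the wrist force passes 120 N, or if a joint passes its speed limit or range.

### The arm

A 6-joint arm with a two-finger parallel gripper is mounted at the origin on the work surface. World frame = base frame: x ahead of the robot, y to its left, z up, the work surface at z = 0. Lengths are in mm, angles in rad, forces in N, time in s.
With the tool pointing down it reaches from about 275 to 850 mm from the base axis. Payload 19 kg.
Tool frame: the origin (TCP) lies on the front face of the gripper's body, between the roots of the fingers; the fingertips stand 73 mm ahead of it and the grasp point (between the pads) lies pinch_z ahead of it (pinch_z is the distance from the TCP to the grasp point, in mm); z points along the fingers, y is the direction in which the jaws open and shut (so a half turn about z gives the same grasp; the last joint's range is limited). The gripper opens to 85 mm and grips with 20 to 120 N. Pads are 22 mm wide; open, the fingers measure 114 mm over their backs; the gripper's body (76 mm by 85 mm) begins 54 mm behind the grasp point. The pads swing forward as they close: fully open they stand 13 mm farther back than shut.
Start: joints at [-1.307, 0.15, 1.437, -0, 1.554, -0.134], TCP at [222.724, -530.088, 303.867] pointing down, gripper open.
Joint ranges: [-2.8, 2.8], [-0.68, 2.1], [0.12, 2.68], [-1.39, 4.53], [0.16, 2.79], [-2.81, 2.81]. Speed limits (rad/s): [1.89, 1.89, 2.22, 3.01, 3.01, 3.01].

### API

Orientations are given as a unit quaternion [x, y, z, w].
In Python, from cell import * gives the robot as it stands.
- The arm moves only by the shell command python3 -m handwheel 'ROWS' [FORCE]. ROWS is JSON, a list of rows, each an object of numbers: "grip": the gripper command: -1 is shut, 1 is fully open, values between are in proportion; "x", "y", "z": the shift along the tool's x, y, z each as a share of 40 mm, from -1 to 1; "twist": the turn about the tool's z as a share of 0.1 rad, from -1 to 1. In form: [{"grip": .., "x": .., "y": .., "z": .., "twist": ..}, ...]. A call has 1 to 20 rows; each row shifts and turns the commanded pose from where the row before left it, along the tool's axes as they then stand; what a row does not reach is not made up. A row lasts 1/12 s, in which the tool goes at most 41.7 mm and 7.16 degrees, less where a joint would pass 70% of its speed; a pose out of reach is approached as far as the arm can. A call with a number of a shift or a turn outside -1 to 1 is refused whole. A call with a gripper value outside its range is refused whole. The fingers move at their own pace and stop on an object; FORCE is the grip in N (left out, the last holds). Time passes only in rows, so rows that do not move let the fingers close. It gives the time, the measured TCP pose, the force and the opening at its end, in the units of the state.
- read_state(): the state, without advancing time (a new reading comes with each control period).
- read_camera(name): name is "side" or "top"; returns a dict with "frame" (400x640x3 uint8, blue, green, red), "depth" (400x640 float32, mm along the optical axis (not along the pixel's ray), 0 where there is no reading), "intrinsics" (3x3 intrinsics, pixels), "rvec" (rotation vector, rad) and "tvec" (3), from world to camera coordinates, as OpenCV has them. Camera axes: x right, y down, z forward; pixel columns grow to the right and rows downward; lengths in mm; the calibration is good to about 2 mm. A picture is of the moment at which its call begins.
- finish_job(): hands the job in, once; it reports no verdict.
Trained networks look in the newest picture that a camera, given by its name, has taken for a name from the list of things; names that differ only in an ending like _2 or _b are one class to them, and where a whole thing is asked for, a point or a joint stands for the part that bears it (a point fixed in the world has none). Each returns a list of dicts, best first, with "conf" (0 to 1); they miss things now and then, are a little off and sometimes report something else, mostly with a low value. They report only what shows in the picture. A call takes as long as a camera call.
- find_in(target, camera): "rect" ([left, top, right, bottom] as shares, 0 to 1, of the picture: columns of its width, rows of its height, round what is visible of it).
- cut_out(target, camera): "mask" (400x640 bool, what is visible of it) and "rect" ([left, top, right, bottom] as shares, 0 to 1, of the picture: columns of its width, rows of its height, round what is visible of it).
The state is a dict: "time": time; "q": joint angles; "qvel": joint speeds; "joint_efforts": joint torques, N m; "tool_pos": TCP position; "tool_rot": TCP orientation; "wrist_force": force on the tool from outside, world axes, zero at the start; "torque": the same for the moment, N m; "width": finger opening in mm.
Only numpy, scipy, OpenCV 4.12 (cv2) and the standard library are available. Lean on these libraries where they do the work, as an engineer would, in place of code of your own. Each camera call takes 0.05 s, during which the arm holds its last target.

## Working session

There is one attempt and no reset: what is moved stays moved. The work goes in short steps, Python scripts to look and compute and a shell command to move; the robot and the scene stay as the last step left them, time stands still between calls to the robot, and variables do not carry over. Pictures are saved under pics/ and viewed, and the job is handed in when it is done.

```bash
mkdir -p pics; python3 - <<'E'
from cell import *
import cv2
print(read_state())
for n in("top","side"):
    c=read_camera(n); cv2.imwrite(f"pics/{n}0.png",c["frame"])
    print(n,c["intrinsics"],c["rvec"],c["tvec"])
    for t in ["cap_short","cap_middle","cap_tall","cylinder_short","cylinder_middle","cylinder_tall","stopper","jar"]:
        print(t,[( [round(float(v)*s) for v,s in zip(d["rect"],(640,400,640,400))],round(float(d["conf"]),2)) for d in find_in(t,n)])
E
```

```text
{'time': 0.0, 'q': array([-1.30699745e+00,  1.51006427e-01,  1.43804329e+00, -4.20386693e-05,
        1.55380418e+00, -1.33963783e-01]), 'qvel': array([-0.00087409,  0.00103854, -0.00130046, -0.00040385,  0.00045578,
       -0.00064379]), 'joint_efforts': array([-3.06324973e-04, -7.13056254e+01, -5.70868599e+01, -3.09920495e-05,
        9.14467819e-03,  5.70566101e-05]), 'tool_pos': array([ 222.67823221, -529.9541918 ,  303.25766971]), 'tool_rot': array([ 9.80287942e-01,  1.97573157e-01, -6.18813758e-05, -6.27928601e-04]), 'wrist_force': array([ 0.44471778,  0.01682985, -0.22520116]), 'torque': array([-0.03275997,  0.00417276,  0.03350626]), 'width': 85.15086463071502}
top [[511.47448161   0.         319.06495568]
 [  0.         511.47448161 199.67083938]
 [  0.           0.           1.        ]] [ 2.16299597 -2.10913087  0.21810111] [ -19.31053495  624.49116424 1291.18542106]
cap_short [([395, 248, 413, 265], 0.43)]
cap_middle [([233, 222, 246, 240], 0.51)]
cap_tall [([311, 250, 325, 261], 0.66)]
cylinder_short [([386, 199, 414, 224], 0.93)]
cylinder_middle [([218, 163, 251, 199], 
[... 209 characters left out ...]
.45)]
side [[435.41342103   0.         320.09258807]
 [  0.         435.41342103 202.7283622 ]
 [  0.           0.           1.        ]] [ 2.26924372 -0.05544496  0.0472991 ] [-636.63618043   56.19695512 1008.7046088 ]
cap_short [([238, 272, 260, 296], 0.91), ([359, 147, 386, 189], 0.67), ([263, 149, 341, 179], 0.6)]
cap_middle [([274, 148, 287, 163], 0.48), ([241, 201, 326, 235], 0.3)]
cap_tall [([249, 201, 267, 220], 0.67)]
cylinder_short [([292, 242, 327, 296], 0.8)]
cylinder_middle [([316, 108, 338, 158], 0.83), ([267, 150, 343, 175], 0.69)]
cylinder_tall [([296, 144, 321, 226], 0.61)]
stopper [([285, 172, 301, 191], 0.7)]
jar [([283, 172, 301, 195], 0.79), ([316, 106, 337, 161], 0.59)]
```

View pics/top0.png

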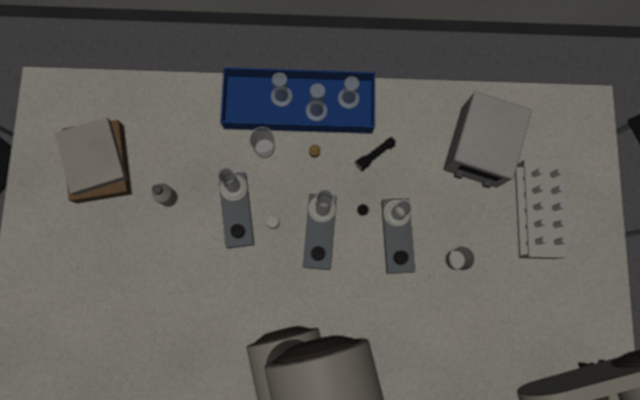

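View pics/side0.png

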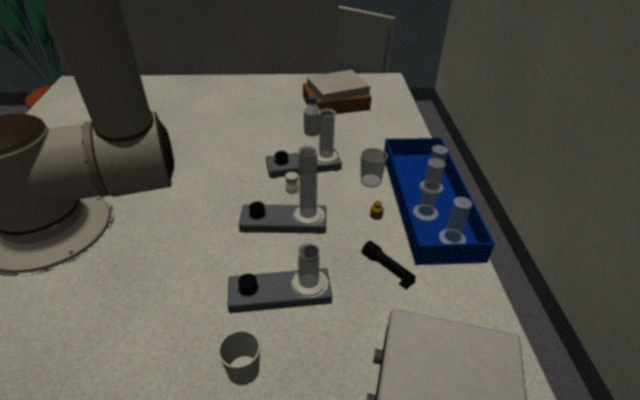

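The top view shows the caps at about (238,231), (318,254) and (401,258). In the side view the cylinders look middle at the far stand, tall in the centre and short nearest. I'll measure the positions and heights next.

```bash
cat > h.py <<'E'
from cell import *
import cv2, numpy as np
def cam(n):
    c=read_camera(n); c["R"]=cv2.Rodrigues(np.array(c["rvec"],float))[0]; c["t"]=np.array(c["tvec"],float).ravel(); return c
def onplane(c,u,v,z):
    d=c["R"].T@np.linalg.inv(c["intrinsics"])@np.array([u,v,1.]); o=-c["R"].T@c["t"]
    return o+d*(z-o[2])/d[2]
def cloud(c):
    v,u=np.mgrid[0:400,0:640]; D=c["depth"]
    P=np.stack([u,v,np.ones_like(u)],-1)@np.linalg.inv(c["intrinsics"]).T*D[...,None]
    return (P-c["t"])@c["R"]
def cap(c,u,v,z=56,r=14,thr=None):
    g=c["frame"].max(2); y0=v-r;x0=u-r
    p=g[y0:v+r,x0:u+r]; th=cv2.threshold(p,0,255,cv2.THRESH_BINARY_INV+cv2.THRESH_OTSU)[0] if thr is None else thr
    n,l,s,ce=cv2.connectedComponentsWithStats((p<th).astype(np.uint8)); k=l[r,r]
    return th,s[k],ce[k]+[x0,y0]
E
python3 - <<'E'
from h import *
c=cam("top"); s=cam("side"); P=cloud(c); S=cloud(s)
for n,a,b in(("mid",(238,231),(282,158)),("tall",(318,254),(257,210)),("short",(401,258),(248,285))):
    for c_,q,PP in((c,a,P),(s,b,S)):
        th,st,ce=cap(c_,*q,r=14 if c_ is c else 11,thr=32)
        print(n,th,st,ce.round(1),onplane(c_,*ce,56).round(1),"depth",PP[q[1],q[0]].round(1))
for n,(x0,y0,x1,y1) in(("mid",(218,163,251,199)),("tall",(308,189,336,221)),("short",(386,199,414,224))):
    z=P[y0:y1,x0:x1,2]; print(n,"zmax",np.percentile(z[c["depth"][y0:y1,x0:x1]>0],[50,90,99]).round())
for n,(x0,y0,x1,y1) in(("mid",(320,108,336,158)),("tall",(299,147,320,222)),("short",(298,244,322,292))):
    q=S[y0:y1,x0:x1];m=s["depth"][y0:y1,x0:x1]>0; print(n,np.percentile(q[m][:,2],[50,90,99]).round(),np.median(q[m],0).round())
# gray stand edges orientation
g=cv2.resize(c["frame"][150:280,200:440],None,fx=3.3,fy=3.3,interpolation=cv2.INTER_CUBIC); cv2.imwrite("pics/z.png",cv2.convertScaleAbs(g,alpha=1.8))
for n in("stand_short","stand_middle","stand_tall"):
    for d in cut_out(n,"top")[:2]:
        pts=np.argwhere(d["mask"])[:,::-1].astype(np.float32)
        w=np.array([onplane(c,u,v,30)[:2] for u,v in pts],np.float32)
        print(n,d["conf"],cv2.minAreaRect(w))
E
```

```text
mid 32 [  8   8  12  13 125] [237.5 230.6] [537.3 206.5  56. ] depth [536.4 205.1  56.2]
mid 32 [  4   5  13  13 144] [281.  158.2] [544.6 181.7  56. ] depth [546.8 189.6  51.1]
tall 32 [  8   7  12  13 121] [317.6 253.1] [484.2  -3.   56. ] depth [481.9  -4.1  57.1]
tall 32 [  4   4  15  16 208] [256.7 210.6] [492.6 -25.3  56. ] depth [492.7 -19.3  52.5]
short 32 [  7   7  14  13 132] [400.4 257.1] [ 479.3 -218.1   56. ] depth [ 477.3 -220.4   51.7]
short 32 [  2   1  19  21 335] [247.6 285. ] [ 487.2 -237.6   56. ] depth [ 487.7 -235.9   53.9]
mid zmax [ 34. 156. 167.]
tall zmax [ 40. 207. 213.]
short zmax [ 40. 123. 128.]
mid [105. 158. 164.] [668. 212. 105.]
tall [121. 199. 209.] [610. -30. 121.]
short [ 85. 119. 125.] [ 604. -229.   85.]
stand_short 0.57 ((539.5950317382812, -216.5414276123047), (200.82928466796875, 77.39167022705078), 3.961482286453247)
stand_short 0.16 ((596.8770751953125, 215.8168182373047), (203.39303588867188, 78.3704605102539), 8.365050315856934)
stand_middle 0.75 ((539.8834228515625, -216.41714477539062), (204.02267456054688, 79.96686553955078), 4.792761325836182)
stand_middle 0.7 ((482.9175109863281, -225.7395782470703), (36.92517852783203, 38.0439567565918), 45.65904235839844)
stand_tall 0.83 ((544.0394287109375, -8.532554626464844), (75.24897766113281, 199.01571655273438), 86.41997528076172)
stand_tall 0.49 ((606.1680908203125, -121.38253021240234), (30.12218475341797, 29.64570426940918), 0.5508216023445129)
```

View pics/z.png

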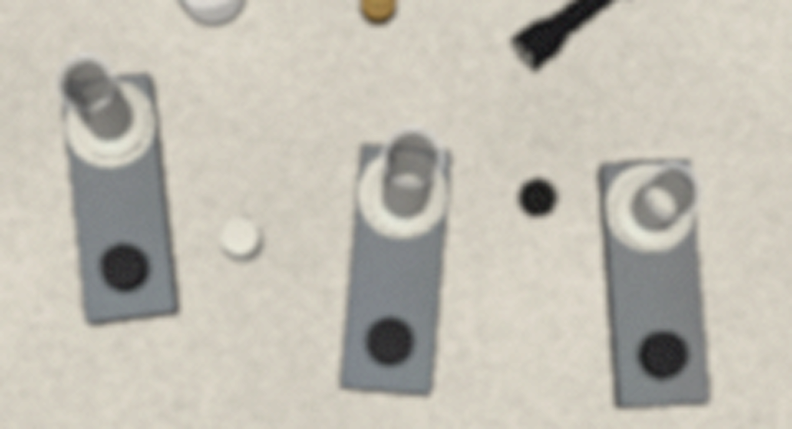

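Cylinder tops measured at about 125, 165 and 210 mm, so the right stand is short, the left is middle and the centre is tall. The cap centres from the blob, the depth and the slab fit agree within about 3 mm:

| Stand | Cap x, y (mm) |
|---|---|
| short | (479.5, -219.5) |
| middle | (537.3, 207) |
| tall | (484, -4) |

Next I shut the gripper and square the tool to the world axes.

```bash
python3 -m handwheel '[{"grip":-1,"x":0,"y":0,"z":0,"twist":0.8},{"grip":-1,"x":0,"y":0,"z":0,"twist":0.8},{"grip":-1,"x":0,"y":0,"z":0,"twist":0.8},{"grip":-1,"x":0,"y":0,"z":0,"twist":0.8},{"grip":-1,"x":0,"y":0,"z":0,"twist":0.78},{"grip":-1,"x":0,"y":0,"z":0,"twist":0},{"grip":-1,"x":0,"y":0,"z":0,"twist":0}]' 20
```

```text
time: 1.73
tool_pos: [222.7, -530.1, 303.9]
tool_rot: [1.0, 0.001, -0.0, -0.0]
wrist_force: [-0.5, -0.7, -0.4]
width: 0.6
```

```bash
python3 -m handwheel '[{"grip":-1,"x":0.46,"y":-0.55,"z":0,"twist":0},{"grip":-1,"x":0.46,"y":-0.55,"z":0,"twist":0},{"grip":-1,"x":0.46,"y":-0.55,"z":0,"twist":0},{"grip":-1,"x":0.46,"y":-0.55,"z":0,"twist":0},{"grip":-1,"x":0.46,"y":-0.55,"z":0,"twist":0},{"grip":-1,"x":0.46,"y":-0.55,"z":0,"twist":0},{"grip":-1,"x":0.46,"y":-0.55,"z":0,"twist":0},{"grip":-1,"x":0.46,"y":-0.55,"z":0,"twist":0},{"grip":-1,"x":0.46,"y":-0.55,"z":0,"twist":0},{"grip":-1,"x":0.46,"y":-0.55,"z":0,"twist":0},{"grip":-1,"x":0.46,"y":-0.55,"z":0,"twist":0},{"grip":-1,"x":0.46,"y":-0.55,"z":0,"twist":0},{"grip":-1,"x":0.46,"y":-0.55,"z":0,"twist":0},{"grip":-1,"x":0.46,"y":-0.55,"z":0,"twist":0},{"grip":-1,"x":0,"y":0,"z":0,"twist":0},{"grip":-1,"x":0,"y":0,"z":0,"twist":0},{"grip":-1,"x":0,"y":0,"z":0,"twist":0}]'
```

```text
time: 3.15
tool_pos: [480.2, -222.3, 303.8]
tool_rot: [1.0, 0.001, -0.0, 0.0]
wrist_force: [0.8, -0.4, 0.4]
width: -0.0
```

```bash
python3 -m handwheel '[{"grip":-1,"x":0,"y":-0.07,"z":0.3,"twist":0},{"grip":-1,"x":0,"y":0,"z":0.5,"twist":0},{"grip":-1,"x":0,"y":0,"z":0.5,"twist":0},{"grip":-1,"x":0,"y":0,"z":0.5,"twist":0},{"grip":-1,"x":0,"y":0,"z":0.5,"twist":0},{"grip":-1,"x":0,"y":0,"z":0.5,"twist":0},{"grip":-1,"x":0,"y":0,"z":0.5,"twist":0},{"grip":-1,"x":0,"y":0,"z":0.5,"twist":0},{"grip":-1,"x":0,"y":0,"z":0.3,"twist":0},{"grip":-1,"x":0,"y":0,"z":0,"twist":0},{"grip":-1,"x":0,"y":0,"z":0,"twist":0},{"grip":-1,"x":0,"y":0,"z":0,"twist":0}]'; python3 - <<'E'
from h import *
s=cam("side"); cv2.imwrite("pics/s1.png",cv2.convertScaleAbs(cv2.resize(s["frame"][180:330,200:360],None,fx=4,fy=4),alpha=1.8))
E
```

```text
time: 4.15
tool_pos: [480.6, -219.8, 140.9]
tool_rot: [1.0, -0.0, 0.001, 0.0]
wrist_force: [0.6, -0.5, 0.8]
width: 0.1
```

View pics/s1.png

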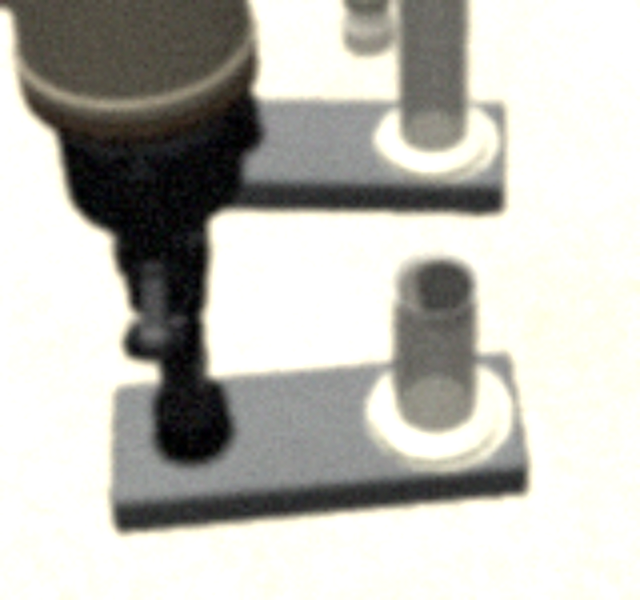

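The shut fingertips at about (185,390) in the crop stand centred over the short stand's cap, with the gripper well clear of the cylinder. Now I press gently.

```bash
python3 -m handwheel '[{"grip":-1,"x":0,"y":0,"z":0.15,"twist":0},{"grip":-1,"x":0,"y":0,"z":0.1,"twist":0},{"grip":-1,"x":0,"y":0,"z":0.07,"twist":0},{"grip":-1,"x":0,"y":0,"z":0.07,"twist":0},{"grip":-1,"x":0,"y":0,"z":0.06,"twist":0},{"grip":-1,"x":0,"y":0,"z":0,"twist":0},{"grip":-1,"x":0,"y":0,"z":0,"twist":0}]'
```

```text
time: 4.78
tool_pos: [480.4, -219.3, 121.9]
tool_rot: [1.0, -0.0, -0.0, -0.0]
wrist_force: [-0.9, -0.1, 1.2]
width: -0.2
```

```bash
python3 -m handwheel '[{"grip":-1,"x":0,"y":0,"z":0.05,"twist":0},{"grip":-1,"x":0,"y":0,"z":0.05,"twist":0},{"grip":-1,"x":0,"y":0,"z":0,"twist":0},{"grip":-1,"x":0,"y":0,"z":0,"twist":0}]'; python3 -c "
from cell import *
s=read_state();print(s['wrist_force'],s['tool_pos'])"
```

```text
time: 5.12
tool_pos: [480.4, -219.3, 117.8]
tool_rot: [1.0, -0.0, -0.0, -0.0]
wrist_force: [-0.5, 0.8, 2.9]
width: 0.1
[-0.45774486  0.77207648  2.91498799] [ 480.41232313 -219.33496184  117.8246006 ]
```

```bash
python3 -m handwheel '[{"grip":-1,"x":0,"y":0,"z":0.05,"twist":0},{"grip":-1,"x":0,"y":0,"z":0.03,"twist":0},{"grip":-1,"x":0,"y":0,"z":0,"twist":0},{"grip":-1,"x":0,"y":0,"z":0,"twist":0}]'; python3 -c "
from cell import *
s=read_state();print(s['wrist_force'],s['tool_pos'])"
```

```text
time: 5.45
tool_pos: [480.4, -219.3, 114.7]
tool_rot: [1.0, -0.0, -0.0, -0.0]
wrist_force: [-1.6, 0.8, 3.4]
width: 0.5
[-1.55475214  0.8080958   3.3513059 ] [ 480.40561542 -219.32285691  114.68374114]
```

```bash
python3 -m handwheel '[{"grip":-1,"x":0,"y":0,"z":0.04,"twist":0},{"grip":-1,"x":0,"y":0,"z":0,"twist":0},{"grip":-1,"x":0,"y":0,"z":0,"twist":0}]'; python3 -m handwheel '[{"grip":-1,"x":0,"y":0,"z":0.03,"twist":0},{"grip":-1,"x":0,"y":0,"z":0,"twist":0},{"grip":-1,"x":0,"y":0,"z":0,"twist":0}]'
```

```text
time: 5.7
tool_pos: [480.4, -219.4, 113.2]
tool_rot: [1.0, -0.0, 0.0, 0.0]
wrist_force: [-2.8, 1.6, 6.0]
width: -0.2
time: 5.95
tool_pos: [480.5, -219.4, 112.2]
tool_rot: [1.0, -0.0, 0.0, 0.0]
wrist_force: [-2.3, 0.6, 8.3]
width: -0.1
```

The force is rising at the spring rate, so the latch is fully in. I retract and move over to the middle stand.

```bash
python3 -m handwheel '[{"grip":-1,"x":0,"y":0,"z":-0.2,"twist":0},{"grip":-1,"x":0,"y":0,"z":-0.5,"twist":0},{"grip":-1,"x":0,"y":0,"z":-0.5,"twist":0},{"grip":-1,"x":0,"y":0,"z":-0.6,"twist":0},{"grip":-1,"x":0,"y":0,"z":-0.6,"twist":0},{"grip":-1,"x":0,"y":0,"z":-0.6,"twist":0},{"grip":-1,"x":0,"y":0,"z":-0.6,"twist":0},{"grip":-1,"x":0,"y":0,"z":-0.6,"twist":0},{"grip":-1,"x":0,"y":0,"z":-0.6,"twist":0},{"grip":-1,"x":0,"y":0,"z":0,"twist":0},{"grip":-1,"x":0,"y":0,"z":0,"twist":0}]'
python3 -m handwheel '[{"grip":-1,"x":0,"y":-0.6,"z":0,"twist":0},{"grip":-1,"x":0,"y":-0.6,"z":0,"twist":0},{"grip":-1,"x":0,"y":-0.6,"z":0,"twist":0},{"grip":-1,"x":0,"y":-0.6,"z":0,"twist":0},{"grip":-1,"x":0,"y":-0.6,"z":0,"twist":0},{"grip":-1,"x":0,"y":-0.6,"z":0,"twist":0},{"grip":-1,"x":0,"y":-0.6,"z":0,"twist":0},{"grip":-1,"x":0,"y":-0.6,"z":0,"twist":0},{"grip":-1,"x":0,"y":-0.6,"z":0,"twist":0},{"grip":-1,"x":0,"y":-0.6,"z":0,"twist":0},{"grip":-1,"x":0.2,"y":-0.6,"z":0,"twist":0},{"grip":-1,"x":0.2,"y":-0.6,"z":0,"twist":0},{"grip":-1,"x":0.2,"y":-0.6,"z":0,"twist":0},{"grip":-1,"x":0.2,"y":-0.6,"z":0,"twist":0},{"grip":-1,"x":0.2,"y":-0.6,"z":0,"twist":0},{"grip":-1,"x":0.2,"y":-0.6,"z":0,"twist":0},{"grip":-1,"x":0.2,"y":-0.6,"z":0,"twist":0},{"grip":-1,"x":0,"y":-0.46,"z":0,"twist":0},{"grip":-1,"x":0,"y":0,"z":0,"twist":0},{"grip":-1,"x":0,"y":0,"z":0,"twist":0}]'
python3 - <<'E'
from h import *
c=cam("top");P=cloud(c)
th,st,ce=cap(c,401,258,thr=32); print(st,ce); u,v=ce.round().astype(int); print(np.median(P[v-3:v+4,u-3:u+4].reshape(-1,3),0),read_state()["tool_pos"])
s=cam("side");cv2.imwrite("pics/s2.png",s["frame"])
E
```

```text
time: 6.87
tool_pos: [480.5, -219.5, 305.1]
tool_rot: [1.0, -0.0, 0.001, 0.001]
wrist_force: [0.0, -0.3, -0.7]
width: 0.1
time: 8.53
tool_pos: [536.1, 207.7, 302.6]
tool_rot: [1.0, 0.001, -0.001, 0.0]
wrist_force: [-0.6, -0.5, 0.0]
width: 0.2
[  7   8  13  12 123] [400.2195122  257.32520325]
[ 480.32347298 -219.26029451   43.96860099] [536.17525412 206.99462676 302.89315531]
```

View pics/s2.png

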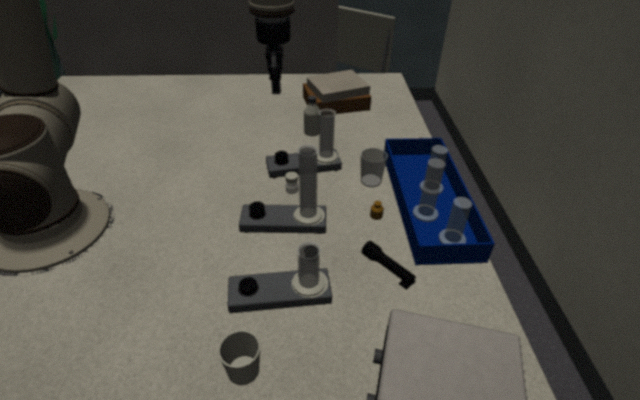

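The short cap now reads 44 mm, which is fully in, and the picture shows all three cylinders where they were. Next is the middle stand.

```bash
python3 -m handwheel '[{"grip":-1,"x":0.03,"y":0,"z":0.3,"twist":0},{"grip":-1,"x":0,"y":0,"z":0.5,"twist":0},{"grip":-1,"x":0,"y":0,"z":0.5,"twist":0},{"grip":-1,"x":0,"y":0,"z":0.5,"twist":0},{"grip":-1,"x":0,"y":0,"z":0.5,"twist":0},{"grip":-1,"x":0,"y":0,"z":0.5,"twist":0},{"grip":-1,"x":0,"y":0,"z":0.5,"twist":0},{"grip":-1,"x":0,"y":0,"z":0.5,"twist":0},{"grip":-1,"x":0,"y":0,"z":0.3,"twist":0},{"grip":-1,"x":0,"y":0,"z":0,"twist":0},{"grip":-1,"x":0,"y":0,"z":0,"twist":0},{"grip":-1,"x":0,"y":0,"z":0,"twist":0}]'; python3 - <<'E'
from h import *
s=cam("side"); cv2.imwrite("pics/s3.png",cv2.convertScaleAbs(cv2.resize(s["frame"][80:200,220:380],None,fx=4,fy=4),alpha=1.8))
E
```

```text
time: 9.63
tool_pos: [538.1, 206.9, 141.0]
tool_rot: [1.0, -0.0, 0.001, -0.0]
wrist_force: [0.0, 0.7, 0.7]
width: -0.2
```

View pics/s3.png

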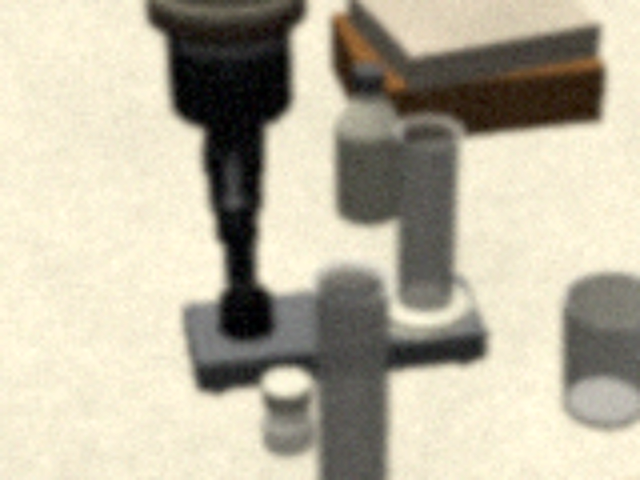

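The fingertips at about (240,290) in the crop are above the middle stand's cap, clear of the jar and the cylinder. I go down about 26 mm, then finish in small steps.

```bash
python3 -m handwheel '[{"grip":-1,"x":0,"y":0,"z":0.15,"twist":0},{"grip":-1,"x":0,"y":0,"z":0.1,"twist":0},{"grip":-1,"x":0,"y":0,"z":0.07,"twist":0},{"grip":-1,"x":0,"y":0,"z":0.07,"twist":0},{"grip":-1,"x":0,"y":0,"z":0.07,"twist":0},{"grip":-1,"x":0,"y":0,"z":0.06,"twist":0},{"grip":-1,"x":0,"y":0,"z":0.06,"twist":0},{"grip":-1,"x":0,"y":0,"z":0.05,"twist":0},{"grip":-1,"x":0,"y":0,"z":0.03,"twist":0},{"grip":-1,"x":0,"y":0,"z":0,"twist":0},{"grip":-1,"x":0,"y":0,"z":0,"twist":0}]'
python3 -m handwheel '[{"grip":-1,"x":0,"y":0,"z":0.03,"twist":0},{"grip":-1,"x":0,"y":0,"z":0,"twist":0},{"grip":-1,"x":0,"y":0,"z":0,"twist":0}]'
```

```text
time: 10.6
tool_pos: [537.7, 207.1, 113.6]
tool_rot: [1.0, -0.0, 0.0, -0.0]
wrist_force: [-2.0, -0.9, 7.1]
width: 0.1
time: 10.85
tool_pos: [537.7, 207.1, 112.6]
tool_rot: [1.0, -0.0, 0.0, -0.0]
wrist_force: [-3.2, -0.6, 8.4]
width: -0.1
```

```bash
python3 -m handwheel '[{"grip":-1,"x":0,"y":0,"z":-0.2,"twist":0},{"grip":-1,"x":0,"y":0,"z":-0.5,"twist":0},{"grip":-1,"x":0,"y":0,"z":-0.5,"twist":0},{"grip":-1,"x":0,"y":0,"z":-0.6,"twist":0},{"grip":-1,"x":0,"y":0,"z":-0.6,"twist":0},{"grip":-1,"x":0,"y":0,"z":-0.6,"twist":0},{"grip":-1,"x":0,"y":0,"z":-0.6,"twist":0},{"grip":-1,"x":0,"y":0,"z":-0.6,"twist":0},{"grip":-1,"x":0,"y":0,"z":-0.6,"twist":0},{"grip":-1,"x":0,"y":0,"z":0,"twist":0},{"grip":-1,"x":0,"y":0,"z":0,"twist":0}]'
python3 -m handwheel '[{"grip":-1,"x":-0.4,"y":0.4,"z":0,"twist":0},{"grip":-1,"x":-0.4,"y":0.5,"z":0,"twist":0},{"grip":-1,"x":-0.34,"y":0.6,"z":0,"twist":0},{"grip":-1,"x":-0.2,"y":0.6,"z":0,"twist":0},{"grip":-1,"x":0,"y":0.6,"z":0,"twist":0},{"grip":-1,"x":0,"y":0.6,"z":0,"twist":0},{"grip":-1,"x":0,"y":0.6,"z":0,"twist":0},{"grip":-1,"x":0,"y":0.6,"z":0,"twist":0},{"grip":-1,"x":0,"y":0.5,"z":0,"twist":0},{"grip":-1,"x":0,"y":0.28,"z":0,"twist":0},{"grip":-1,"x":0,"y":0,"z":0,"twist":0},{"grip":-1,"x":0,"y":0,"z":0,"twist":0},{"grip":-1,"x":0,"y":0,"z":0,"twist":0}]'
python3 - <<'E'
from h import *
c=cam("top");P=cloud(c);cv2.imwrite("pics/t4.png",c["frame"])
for q in((401,258),(238,231)):
    th,st,ce=cap(c,*q,thr=32); u,v=ce.round().astype(int); print(st,ce,np.median(P[v-3:v+4,u-3:u+4].reshape(-1,3),0))
E
```

```text
time: 11.77
tool_pos: [537.9, 207.1, 305.7]
tool_rot: [1.0, -0.0, 0.001, -0.0]
wrist_force: [0.1, 0.2, -0.4]
width: 0.1
time: 12.85
tool_pos: [484.0, -3.4, 304.0]
tool_rot: [1.0, 0.0, -0.0, -0.0]
wrist_force: [-0.4, -0.8, -0.1]
width: -0.1
[  7   8  13  12 124] [400.16935484 257.31451613] [ 480.44704062 -219.3319567    44.14678174]
[  8   8  12  13 117] [237.5042735  230.86324786] [537.96288298 206.88913748  44.57350136]
```

View pics/t4.png

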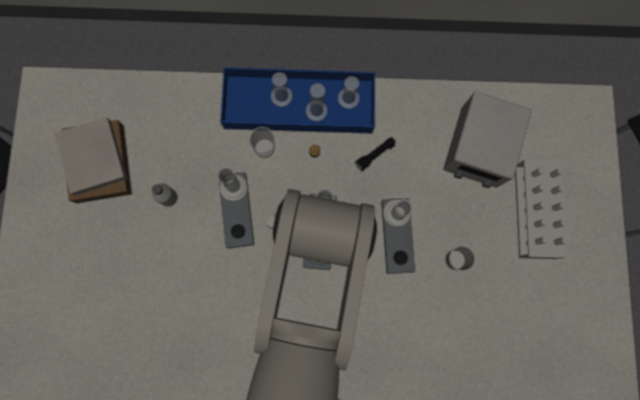

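Both pressed caps read 44 mm. Before going down beside the tall cylinder, I check how far the wrist housing reaches forward of the TCP.

```bash
python3 - <<'E'
from h import *
c=cam("top");s=cam("side")
for n,k in(("top",c),("side",s)):
    P=cloud(k)[k["depth"]>0]; m=(abs(P[:,0]-484)<160)&(abs(P[:,1]+3)<120)&(P[:,2]>225)
    P=P[m]
    for z in range(225,620,25):
        q=P[(P[:,2]>=z)&(P[:,2]<z+25)]
        if len(q): print(n,z-304,len(q),"dx",(q[:,0].min()-484).round(),(np.percentile(q[:,0],98)-484).round(),(q[:,0].max()-484).round(),"y",q[:,1].min().round(),q[:,1].max().round())
E
```

```text
top 96 1 dx -46.0 -46.0 -46.0 y -16.0 -16.0
top 121 34 dx -48.0 -41.0 -40.0 y -14.0 22.0
top 171 2 dx -47.0 -46.0 -46.0 y 6.0 12.0
top 196 112 dx -159.0 -41.0 -39.0 y -46.0 71.0
top 221 152 dx -158.0 -37.0 56.0 y -46.0 71.0
top 246 549 dx -157.0 55.0 63.0 y -87.0 79.0
top 271 2702 dx -160.0 52.0 62.0 y -87.0 79.0
top 296 5993 dx -160.0 28.0 44.0 y -78.0 94.0
side -79 82 dx -7.0 15.0 15.0 y -19.0 -4.0
side -54 84 dx -7.0 17.0 17.0 y -20.0 3.0
side -29 121 dx -8.0 20.0 21.0 y -52.0 7.0
side -4 277 dx -15.0 21.0 23.0 y -69.0 13.0
side 21 305 dx -16.0 23.0 24.0 y -64.0 11.0
side 46 398 dx -32.0 40.0 41.0 y -44.0 -5.0
side 71 600 dx -32.0 41.0 41.0 y -44.0 -3.0
side 96 511 dx -42.0 46.0 51.0 y -54.0 5.0
side 121 853 dx -41.0 50.0 51.0 y -56.0 10.0
side 146 859 dx -40.0 48.0 49.0 y -52.0 38.0
side 171 726 dx -58.0 49.0 52.0 y -78.0 1.0
side 196 909 dx -159.0 38.0 48.0 y -82.0 -23.0
```

The housing reaches at most 63 mm forward and the tall cylinder's rim is 97 mm away, so it is safe to go down.

```bash
python3 -m handwheel '[{"grip":-1,"x":0,"y":0,"z":0.3,"twist":0},{"grip":-1,"x":0,"y":0,"z":0.5,"twist":0},{"grip":-1,"x":0,"y":0,"z":0.5,"twist":0},{"grip":-1,"x":0,"y":0,"z":0.5,"twist":0},{"grip":-1,"x":0,"y":0,"z":0.5,"twist":0},{"grip":-1,"x":0,"y":0,"z":0.5,"twist":0},{"grip":-1,"x":0,"y":0,"z":0.5,"twist":0},{"grip":-1,"x":0,"y":0,"z":0.5,"twist":0},{"grip":-1,"x":0,"y":0,"z":0.3,"twist":0},{"grip":-1,"x":0,"y":0,"z":0,"twist":0},{"grip":-1,"x":0,"y":0,"z":0,"twist":0},{"grip":-1,"x":0,"y":0,"z":0,"twist":0}]'; python3 - <<'E'
from h import *
s=cam("side"); cv2.imwrite("pics/s5.png",cv2.convertScaleAbs(cv2.resize(s["frame"][110:250,200:360],None,fx=4,fy=4),alpha=1.8))
E
```

```text
time: 14.0
tool_pos: [484.3, -4.0, 140.9]
tool_rot: [1.0, 0.0, 0.0, 0.0]
wrist_force: [0.0, -0.5, 0.1]
width: 0.3
```

View pics/s5.png

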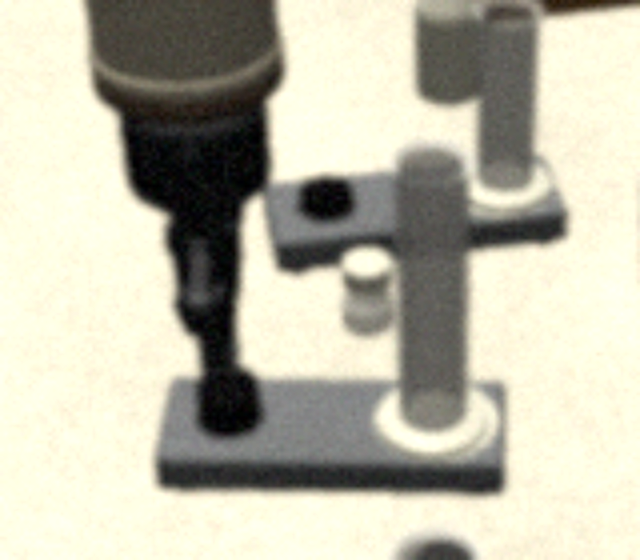

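The fingertips at about (220,375) in the crop stand over the tall stand's cap, with clear room to the cylinder. Now I press.

```bash
python3 -m handwheel '[{"grip":-1,"x":0,"y":0,"z":0.15,"twist":0},{"grip":-1,"x":0,"y":0,"z":0.1,"twist":0},{"grip":-1,"x":0,"y":0,"z":0.07,"twist":0},{"grip":-1,"x":0,"y":0,"z":0.07,"twist":0},{"grip":-1,"x":0,"y":0,"z":0.07,"twist":0},{"grip":-1,"x":0,"y":0,"z":0.06,"twist":0},{"grip":-1,"x":0,"y":0,"z":0.06,"twist":0},{"grip":-1,"x":0,"y":0,"z":0.05,"twist":0},{"grip":-1,"x":0,"y":0,"z":0.03,"twist":0},{"grip":-1,"x":0,"y":0,"z":0,"twist":0},{"grip":-1,"x":0,"y":0,"z":0,"twist":0}]'
python3 -m handwheel '[{"grip":-1,"x":0,"y":0,"z":0.03,"twist":0},{"grip":-1,"x":0,"y":0,"z":0,"twist":0},{"grip":-1,"x":0,"y":0,"z":0,"twist":0}]'
```

```text
time: 14.97
tool_pos: [484.1, -4.1, 114.0]
tool_rot: [1.0, -0.0, -0.0, -0.0]
wrist_force: [-1.6, 0.3, 5.1]
width: -0.3
time: 15.22
tool_pos: [484.1, -4.1, 112.9]
tool_rot: [1.0, -0.0, 0.0, -0.0]
wrist_force: [-1.9, 1.2, 7.2]
width: -0.1
```

Fully in. I retract straight up, then back towards the start side at height so the top camera can see all three.

```bash
python3 -m handwheel '[{"grip":-1,"x":0,"y":0,"z":-0.2,"twist":0},{"grip":-1,"x":0,"y":0,"z":-0.5,"twist":0},{"grip":-1,"x":0,"y":0,"z":-0.5,"twist":0},{"grip":-1,"x":0,"y":0,"z":-0.6,"twist":0},{"grip":-1,"x":0,"y":0,"z":-0.6,"twist":0},{"grip":-1,"x":0,"y":0,"z":-0.6,"twist":0},{"grip":-1,"x":0,"y":0,"z":-0.6,"twist":0},{"grip":-1,"x":0,"y":0,"z":-0.6,"twist":0},{"grip":-1,"x":0,"y":0,"z":-0.6,"twist":0},{"grip":-1,"x":0,"y":0,"z":0,"twist":0},{"grip":-1,"x":0,"y":0,"z":0,"twist":0}]'
python3 -m handwheel '[{"grip":-1,"x":-0.2,"y":0.4,"z":0,"twist":0},{"grip":-1,"x":-0.2,"y":0.6,"z":0,"twist":0},{"grip":-1,"x":-0.2,"y":0.6,"z":0,"twist":0},{"grip":-1,"x":-0.2,"y":0.6,"z":0,"twist":0},{"grip":-1,"x":-0.2,"y":0.6,"z":0,"twist":0},{"grip":-1,"x":-0.2,"y":0.6,"z":0,"twist":0},{"grip":-1,"x":-0.2,"y":0.6,"z":0,"twist":0},{"grip":-1,"x":-0.2,"y":0.6,"z":0,"twist":0},{"grip":-1,"x":-0.2,"y":0.6,"z":0,"twist":0},{"grip":-1,"x":-0.2,"y":0.6,"z":0,"twist":0},{"grip":-1,"x":-0.2,"y":0.6,"z":0,"twist":0},{"grip":-1,"x":-0.2,"y":0.6,"z":0,"twist":0},{"grip":-1,"x":-0.2,"y":0.6,"z":0,"twist":0},{"grip":-1,"x":-0.2,"y":0.6,"z":0,"twist":0},{"grip":-1,"x":-0.2,"y":0.6,"z":0,"twist":0},{"grip":-1,"x":-0.2,"y":0.6,"z":0,"twist":0},{"grip":-1,"x":0,"y":0.4,"z":0,"twist":0},{"grip":-1,"x":0,"y":0,"z":0,"twist":0},{"grip":-1,"x":0,"y":0,"z":0,"twist":0}]'
python3 - <<'E'
from h import *
c=cam("top");P=cloud(c);cv2.imwrite("pics/t6.png",c["frame"])
a=cv2.imread("pics/top0.png"); d=cv2.absdiff(cv2.GaussianBlur(a,(5,5),0),cv2.GaussianBlur(c["frame"],(5,5),0)).max(2)
print("diff max by region",d[60:300,:].max(),np.argwhere(d[60:290]>15)[:10]+[60,0])
for q in((401,258),(238,231),(318,254)):
    th,st,ce=cap(c,*q,thr=32); u,v=ce.round().astype(int); print(st,ce,np.median(P[v-3:v+4,u-3:u+4].reshape(-1,3),0))
s=cam("side");cv2.imwrite("pics/s6.png",s["frame"])
E
```

```text
time: 16.13
tool_pos: [484.2, -4.2, 306.0]
tool_rot: [1.0, -0.0, 0.001, 0.0]
wrist_force: [-0.2, 0.2, -1.1]
width: -0.0
time: 17.72
tool_pos: [355.6, -396.3, 303.4]
tool_rot: [1.0, -0.001, -0.001, -0.001]
wrist_force: [0.7, 0.8, 0.2]
width: -0.6
diff max by region 101 [[260 565]
 [260 566]
 [260 567]
 [260 568]
 [260 569]
 [260 570]
 [260 571]
 [260 572]
 [260 573]
 [261 562]]
[  7   8  13  12 124] [400.16935484 257.31451613] [ 480.45118719 -219.25730502   43.61640546]
[  8   8  12  13 117] [237.56410256 230.79487179] [537.54000609 206.68635051  44.66993838]
[  8   8  12  12 112] [317.79464286 253.16964286] [485.55579112  -4.21385447  45.07078311]
```

View pics/t6.png

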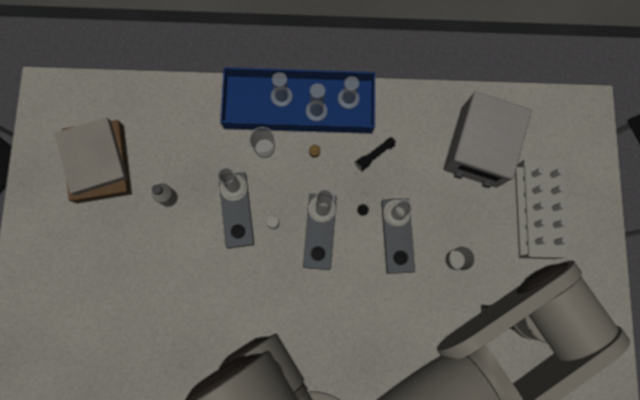

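View pics/s6.png

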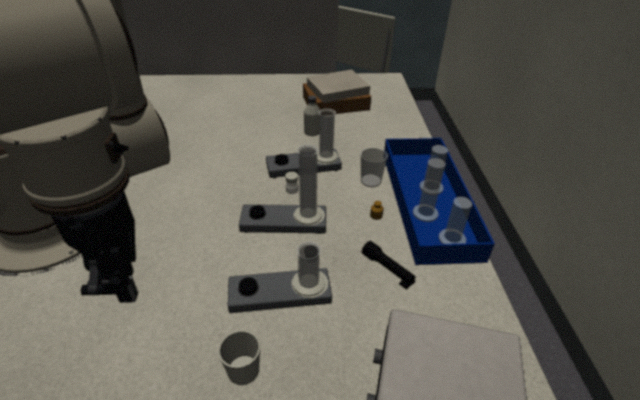

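All three caps are low: short (400,257), middle (238,231) and tall (318,253) in the top view. Between the first and last top views, everything down to row 260 is unchanged; the first difference is where the arm now hangs. The hand is clear, so I hand in.

```bash
python3 -c "
from cell import *
print(finish_job())"
```

```text
the job is handed in; nothing more can be done
None
```

All three light stands are switched on, in the order short, middle, tall, and the job was handed in at about 18 s of the 58 s allowed. I pressed each switch lightly with the shut fingertips until it was fully in.

| Stand | Vertical wrist force at the end of the press | Cap height afterwards |
|---|---|---|
| short | 8.3 N | 43.6 mm |
| middle | 8.4 N | 44.7 mm |
| tall | 7.2 N | 45.1 mm |

- **Switches:** A fully latched cap should stand at 44 mm, so all three are well past halfway, with about 11 to 12 mm of the 12 mm travel used.
- **Nothing moved:** The top view was unchanged from the start apart from the arm itself. The cylinders and the other objects stand where they were in both final pictures.
- **Hand clear:** The hand ended well away from the stands, about 230 mm above the table at the fingertips, with no contact force.
- **Disagreements:**
  - Before pressing, the side camera put the cap centres up to about 25 mm off the top camera. Its dark blob takes in the cap's side, so I used the top camera's positions.
  - The network named `stand_middle` on the wrong stand. I told the stands apart by their measured cylinder heights instead.
  - The caps bottomed out about 2 mm lower on the tool scale than the nominal 73 mm finger length suggested, so I pressed by force.

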